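# Flip the specimen tub's status flag to green

## Task

The tub with the red sea star has been checked: flip the hinged status flag in front of it right over its pivot, so that it lies flat on the other side with its green face up. Use the fingertips gently, without gripping the flag: pressing its white tail down swings it up, and it can then be pushed over the top and down flat. Leave the sea urchin's flag and the bottle, jar and brush where they are.

Things in the scene. Friction and masses are not known exactly. Their poses are not given: they have to be found in the camera images.
- star_station: Fixed plywood base board, 310 x 200 x 12 mm, carrying the tub with the red sea star and its flag. Origin: on the bench right under the middle of the flag's hinge pin; x runs along the pin from the robot's side to the tub (yaw up to 0.3 rad either way), y the way the flag is to be flipped, z up. The board reaches from 70 mm before to 240 mm beyond the origin along x.
- star_pivot (a point): Middle of the hinge pin, 120 mm above the bench, axes as the station's. Two aluminium cheeks (6 mm thick, 22 mm wide along y, 40 mm from here along -x and +x) carry the pin and reach 12 mm above it; each has a 60 mm long stop bar along y, its top 7 mm below the pin. Between the cheeks the space under the pin is free down to the board.
- star_flag (a joint): Hinge angle of that flag, rad. 0: flag level, pointing along station -y, orange face up, tail pointing along +y. pi/2: flag upright, tail straight down. pi (its far stop): flag level along +y, green face up. It starts at 0 to 0.2. The hinge is stiff (friction about 0.035 N m, some 1 N at the tail) and stays where it is left.
- star_flag_edge (a point): Middle of the flag's free edge, 82 mm from the pin, half-way through its 6 mm thickness. The flag is a flat plastic plate, 64 mm wide along the pin and 6 mm thick, from 10 to 82 mm from the pin; one face is orange, the other green.
- star_tail_end (a point): Middle of the end of the flag's white tail, in one plane with the flag but on the other side of the pin: 40 mm wide, 6 mm thick, reaching 62 mm from the pin. Pressing it down swings the flag up.
- star_tub_rim (a point): Centre of the open top of the clear tub holding the red sea star: 145 mm (station x) by 190 mm (y), rim 97 mm above the bench, 160 mm beyond the pin along station x. It is fixed on the same board as the flag.
- urchin_station: Fixed plywood base board, 310 x 200 x 12 mm, carrying the tub with the dark purple sea urchin and its flag. Origin: on the bench right under the middle of the flag's hinge pin; x runs along the pin from the robot's side to the tub (yaw up to 0.3 rad either way), y the way the flag is to be flipped, z up. The board reaches from 70 mm before to 240 mm beyond the origin along x.
- urchin_pivot (a point): Middle of the hinge pin, 120 mm above the bench, axes as the station's. Two aluminium cheeks (6 mm thick, 22 mm wide along y, 40 mm from here along -x and +x) carry the pin and reach 12 mm above it; each has a 60 mm long stop bar along y, its top 7 mm below the pin. Between the cheeks the space under the pin is free down to the board.
- urchin_flag (a joint): Hinge angle of that flag, rad. 0: flag level, pointing along station -y, orange face up, tail pointing along +y. pi/2: flag upright, tail straight down. pi (its far stop): flag level along +y, green face up. It starts at 0 to 0.2. The hinge is stiff (friction about 0.035 N m, some 1 N at the tail) and stays where it is left.
- urchin_flag_edge (a point): Middle of the flag's free edge, 82 mm from the pin, half-way through its 6 mm thickness. The flag is a flat plastic plate, 64 mm wide along the pin and 6 mm thick, from 10 to 82 mm from the pin; one face is orange, the other green.
- urchin_tail_end (a point): Middle of the end of the flag's white tail, in one plane with the flag but on the other side of the pin: 40 mm wide, 6 mm thick, reaching 62 mm from the pin. Pressing it down swings the flag up.
- urchin_tub_rim (a point): Centre of the open top of the clear tub holding the dark purple sea urchin: 145 mm (station x) by 190 mm (y), rim 97 mm above the bench, 160 mm beyond the pin along station x. It is fixed on the same board as the flag.
- dropper_mid (a point): Centre of a loose blue dropper bottle with white cap, 34 mm across and 100 mm high, upright between the stations. Leave alone.
- jar_mid (a point): Centre of a loose white jar with red lid, 56 mm across and 75 mm high, upright on the bench to the left. Leave alone.
- brush: Loose brush lying on the bench to the right, about 170 mm long along its x axis; origin on the bench under its middle. Leave alone.

How it is judged:
On the way:
1. the sea star's flag has been swung up to upright or beyond (value of joint star_flag above 1.5 rad).
At the end, for the whole second after the job is handed in: The sea star's flag lies at rest on its other side, green face up, within 10 degrees of flat; the sea urchin's flag edge has not moved 15 mm, and bottle, jar and brush are within 30 mm of where they stood (value of joint star_flag above 2.96 rad and velocity of joint star_flag between -0.1 and 0.1 rad/s and distance of urchin_flag_edge from where it was at the start of the episode below 0.015 m and distance of each of dropper_mid, jar_mid, brush from where it was at the start of the episode below 0.03 m); the robot touches nothing.
It fails at once if the flag or its tail is gripped (fingers push on both of its faces at once) ((contact force between the fingers and star_flag_c0 above 2 N and contact force between the fingers and star_flag_c2 above 2 N) or (contact force between the fingers and star_flag_c1 above 2 N and contact force between the fingers and star_flag_c3 above 2 N)).
It fails at once if the sea star's flag is pressed with more than 30 N (contact force between the fingers and star_flag above 30 N).
It fails at once if the sea urchin's flag is moved (distance of urchin_flag_edge from where it was at the start of the episode above 0.015 m).
It fails at once if the bottle, jar or brush is moved or picked up (distance of any of dropper_mid, jar_mid, brush from where it was at the start of the episode above 0.03 m).
It also fails if it takes over 45 s, if anything falls off the work surface, if the arm or the gripper's body presses on something with over 40 N, if the wrist force passes 120 N, or if a joint passes its speed limit or range.

## Robot

A 6-joint arm with a two-finger parallel gripper is mounted at the origin on the work surface. World frame = base frame: x ahead of the robot, y to its left, z up, the work surface at z = 0. Lengths are in m, angles in rad, forces in N, time in s.
With the tool pointing down it reaches from about 0.375 to 0.9 m from the base axis. Payload 3.1 kg.
Tool frame: the origin (TCP) lies midway between the tips of the shut fingers; the grasp point (between the pads) lies 19 mm behind it; z points along the fingers, x is the direction in which the jaws open and shut, and the axes are right-handed (so a half turn about z gives the same grasp; the last joint's range is limited). The gripper opens to 87 mm and grips with 3 to 60 N. Pads are 19 mm wide; open, the fingers measure 117 mm over their backs; the gripper's body (75 mm by 190 mm) begins 51 mm behind the grasp point.
Start: joints at [1.133, 0.527, 1.433, -0, 1.181, -0.178], TCP at [0.161, 0.604, 0.223] pointing down, gripper open.
Joint ranges: [-3.08, 3.08], [-0.75, 2.2], [0.22, 2.44], [-1.43, 4.57], [0, 2.65], [-2.85, 2.85]. Speed limits (rad/s): [2.79, 2.79, 3.14, 3.14, 3.14, 3.14].

## Interface

Orientations are given as a unit quaternion [x, y, z, w].
In Python, from rig import * gives the robot as it stands.
- The arm moves only by the tool drive_tool, never from a script. Its argument "plan" is a list of rows, each an object with "offset": the shift along the tool's x, y, z in cm, a list of three; "delta_rot": the turn, a rotation vector about the tool's x, y, z in degrees, a list of three; "jaw": the finger opening in cm, from 0 to 8.7. In form: [{"offset": [dx, dy, dz], "delta_rot": [wx, wy, wz], "jaw": jaw}, ...]. A call has exactly 8 rows; each row is the pose to reach, as a shift and turn from the pose commanded when the call began, along the tool's axes at that moment; what a row does not reach only later rows make up. A row lasts 1/12 s, in which the tool goes at most 41.7 mm and 7.16 degrees, less where a joint would pass 70% of its speed; a pose out of reach is approached as far as the arm can. A call with a gripper value outside its range is refused whole. The fingers move at their own pace and stop on an object; "squeeze" is the grip in N (left out, the last holds). Time passes only in rows, so rows that repeat a pose let the fingers close, or fill a call up. It gives the time, the measured TCP pose, the force and the opening at its end, in the units of the state.
- get_obs(): the state, without advancing time (a new reading comes with each control period).
- camera(name): name is "side" or "top"; returns the picture (384x512x3 uint8, red, green, blue); there is no depth.
- calibration(name): a dict with "K" (3x3 intrinsics, pixels), "pose" (4x4, takes a point from camera to world coordinates). Camera axes: x right, y down, z forward; pixel columns grow to the right and rows downward; lengths in m; the calibration is good to about 2 mm. A picture is of the moment at which its call begins. calibration takes no time and is no camera call.
- hand_in(): hands the job in, once; it reports no verdict.
The state is a dict: "time": time; "q": joint angles; "joint_velocities": joint speeds; "joint_torque": joint torques, N m; "position": TCP position; "tool_rot": TCP orientation; "ft_force": force on the tool from outside, world axes, zero at the start; "moment": the same for the moment, N m; "grip_width": finger opening in m.
Only numpy, scipy, OpenCV 4.12 (cv2) and the standard library are available. Lean on these libraries where they do the work, as an engineer would, in place of code of your own. Each camera call takes 0.05 s, during which the arm holds its last target.

## Working session

There is one attempt and no reset: what is moved stays moved. The work goes in short steps, Python scripts to look and compute and a tool call to move; the robot and the scene stay as the last step left them, time stands still between calls to the robot, and variables do not carry over. Pictures are saved under pics/ and viewed, and the job is handed in when it is done.

Besides the shell and the picture viewer there is one more tool, called after ">>>" by a JSON object that holds its "op" and its "data". drive_tool: Moves the arm, as the interface text tells. Its arguments: {"type":"object","properties":{"plan":{"type":"array","items":{"type":"object","properties":{"offset":{"type":"array","items":{"type":"number"}},"delta_rot":{"type":"array","items":{"type":"number"}},"jaw":{"type":"number"}}}},"squeeze":{"type":"number"}},"required":["plan"]}

```bash
ls; mkdir -p pics
python3 - <<'E'
from rig import *
import cv2
o=get_obs(); print(o)
for n in ("side","top"):
    im=camera(n); cv2.imwrite(f"pics/{n}0.png",im[:,:,::-1]); c=calibration(n); print(n,c)
E
```

```text
pics
{'time': 0.0, 'q': array([ 1.13252052e+00,  5.28458349e-01,  1.43392512e+00,  3.73798070e-06,
        1.18139910e+00, -1.78506773e-01]), 'joint_velocities': array([-7.67557600e-04,  8.60613665e-05, -2.12458292e-03,  5.25376515e-04,
        6.19456837e-04, -2.14250181e-03]), 'joint_torque': array([-4.52605200e-04, -4.40040958e+01, -1.76593405e+01,  6.32269029e-02,
        5.83365757e-02, -1.78393720e-04]), 'position': array([0.16018843, 0.60335058, 0.22156919]), 'tool_rot': array([ 7.92734889e-01,  6.09565581e-01, -9.73522313e-04,  5.01182925e-04]), 'ft_force': array([-0.72138592,  0.43919765, -0.47600635]), 'moment': array([-0.00100272,  0.02045097,  0.00128667]), 'grip_width': 0.087015088705451}
side {'K': array([[374.67305217,   0.        , 253.75844326],
       [  0.        , 374.67305217, 195.00632458],
       [  0.        ,   0.        ,   1.        ]]), 'pose': array([[-0.96135397, -0.21859343,  0.16737821,  0.35406549],
       [-0.27508673,  0.73788515, -0.61632199,  0.63825808],
       [ 0.01121805, -0.63854711, -0.76950097,  0.92401165],
       [ 0.        ,  0.        ,  0.        ,  1.        ]])}
top {'K': array([[358.93242022,   0.        , 255.94975902],
       [  0.        , 358.93242022, 186.39301083],
       [  0.        ,   0.        ,   1.        ]]), 'pose': array([[-0.01117227, -0.99249699,  0.12175754,  0.39122848],
       [-0.99993258,  0.01070371, -0.00450173, -0.01921121],
       [ 0.0031647 , -0.12179963, -0.99254966,  1.25983762],
       [ 0.        ,  0.        ,  0.        ,  1.        ]])}
```

View pics/side0.png

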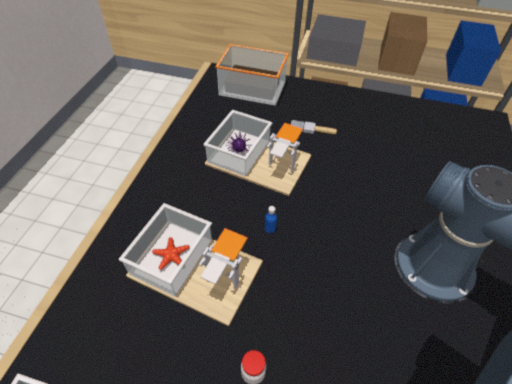

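View pics/top0.png

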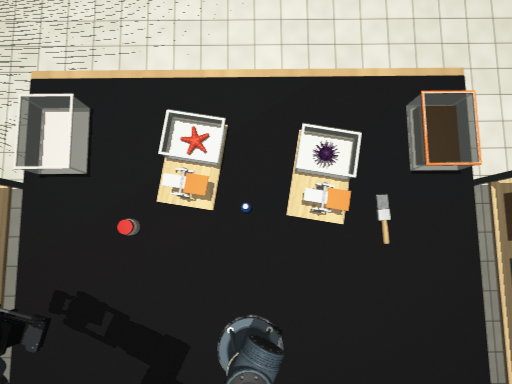

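The sea star station is on the left (top view: flag orange about (196,184), white tail about (173,181)). The orange side points to world -y. Next I'll measure the pin and the yaw.

```bash
cat > h.py <<'E'
from rig import *
import numpy as np, cv2
def ray(n,uv):
    c=calibration(n);K=c["K"];P=c["pose"]
    d=P[:3,:3]@np.linalg.solve(K,[uv[0],uv[1],1.]);return P[:3,3],d/np.linalg.norm(d)
def onz(n,uv,z):
    o,d=ray(n,uv);return o+d*(z-o[2])/d[2]
def tri(a,b):
    o1,d1=ray("side",a);o2,d2=ray("top",b)
    s=np.linalg.lstsq(np.c_[d1,-d2],o2-o1,rcond=None)[0]
    p,q=o1+d1*s[0],o2+d2*s[1];return (p+q)/2,np.linalg.norm(p-q)
def proj(n,p):
    c=calibration(n);P=np.linalg.inv(c["pose"]);q=P[:3,:3]@np.asarray(p)+P[:3,3];q=c["K"]@q;return q[:2]/q[2]
E
python3 - <<'E'
from h import *
t=cv2.imread("pics/top0.png");s=cv2.imread("pics/side0.png")
a=cv2.resize(t[100:220,145:240],None,fx=5,fy=5,interpolation=cv2.INTER_CUBIC)
b=cv2.resize(s[195:325,120:270],None,fx=4,fy=4,interpolation=cv2.INTER_CUBIC)
cv2.imwrite("pics/tz.png",a);cv2.imwrite("pics/sz.png",b)
for n,im,box in(("top",t,(145,100,240,220)),("side",s,(120,195,270,325))):
    h=cv2.cvtColor(im,cv2.COLOR_BGR2HSV)
    m=cv2.inRange(h,(8,200,150),(18,255,255)); k=np.zeros_like(m);x0,y0,x1,y1=box;k[y0:y1,x0:x1]=255;m&=k
    cs=max(cv2.findContours(m,0,2)[0],key=cv2.contourArea);print(n,cv2.contourArea(cs),cv2.minAreaRect(cs),cv2.boxPoints(cv2.minAreaRect(cs)).round(1).tolist(), cv2.approxPolyDP(cs,3,True).reshape(-1,2).tolist())
    M=cv2.moments(cs);print(M['m10']/M['m00'],M['m01']/M['m00'])
    m=cv2.inRange(h,(8,50,100),(30,170,255))&k
    cs=max(cv2.findContours(m,0,2)[0],key=cv2.contourArea);print("wood",cv2.contourArea(cs),cv2.approxPolyDP(cs,4,True).reshape(-1,2).tolist())
E
```

```text
Traceback (most recent call last):
ValueError: max() iterable argument is empty
```

View pics/tz.png

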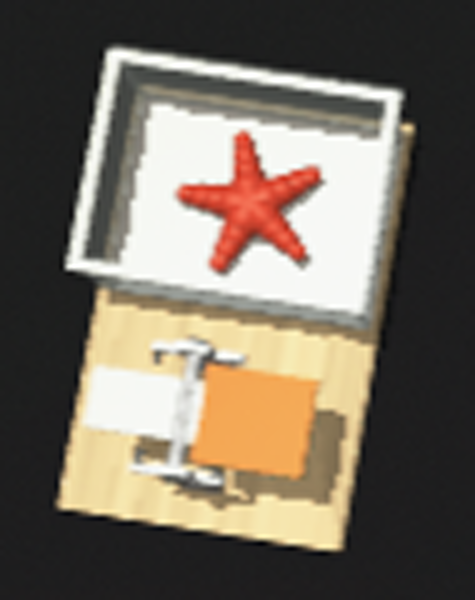

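View pics/sz.png

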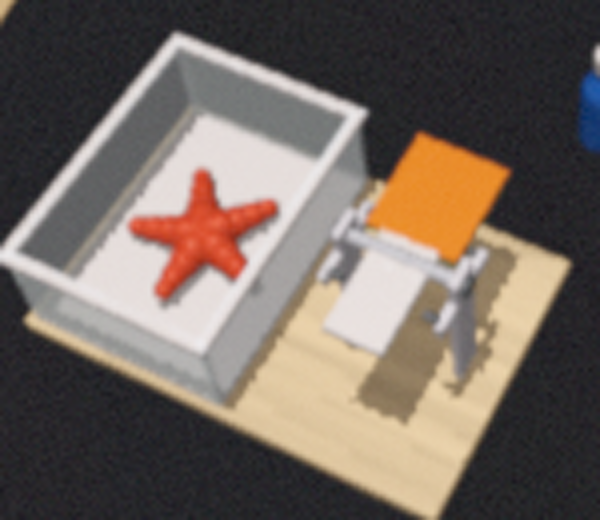

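Run:
```python
from h import *
T=lambda x,y:((x+.5)/5-.5+145,(y+.5)/5-.5+100)
S=lambda x,y:((x+.5)/4-.5+120,(y+.5)/4-.5+195)
prs={'edge_tub':((420,131),(319,381)),'edge_rob':((511,173),(302,476)),'in_tub':((367,222),(207,367)),'in_rob':((457,262),(190,460)),'tail_tub':((323,327),(90,365)),'tail_rob':((378,355),(80,428)),'brd_L':((438,520),(58,507)),'brd_R':((571,262),(343,550))}
R={}
for k,(s,t) in prs.items():
    p,e=tri(S(*s),T(*t));R[k]=p;print(k,p.round(4),round(e,4))
bl,br=onz("top",T(58,507),.012),onz("top",T(343,550),.012)
bl2,br2=onz("side",S(438,520),.012),onz("side",S(571,262),.012)
for l,r in((bl,br),(bl2,br2)):
    d=l-r;yaw=np.arctan2(-d[0],d[1]);x=np.array([np.cos(yaw),np.sin(yaw),0]);print('board',l,r,np.linalg.norm(d),yaw,'origin',(l+r)/2+.07*x)
em=(R['edge_tub']+R['edge_rob'])/2;im=(R['in_tub']+R['in_rob'])/2;tm=(R['tail_tub']+R['tail_rob'])/2
d=im-em;print(np.linalg.norm(d),'pin',im+d/np.linalg.norm(d)*.010,'ang',np.arctan2(em[2]-tm[2],np.linalg.norm((em-tm)[:2])),'len',np.linalg.norm(em-tm), 'yaw',[np.arctan2(*(R[a+'_tub']-R[a+'_rob'])[[1,0]]) for a in('edge','in','tail')], np.arctan2((em-tm)[0],-(em-tm)[1]),'pin2',tm+(em-tm)*62/144)
print(em,tm)
```

```text
edge_tub [0.5672 0.1269 0.1294] 0.0034
edge_rob [0.5051 0.1378 0.124 ] 0.0006
in_tub [0.5773 0.1988 0.1269] 0.0032
in_rob [0.5169 0.209  0.1252] 0.0014
tail_tub [0.5783 0.2732 0.1274] 0.0013
tail_rob [0.5401 0.2797 0.1249] 0.0051
brd_L [0.4967 0.3229 0.0125] 0.0002
brd_R [0.4651 0.1248 0.0099] 0.0007
board [0.49680633 0.3230265  0.012     ] [0.46468932 0.1245303  0.012     ] 0.20107770639365094 -0.16041144951998537 origin [0.54984914 0.21259769 0.012     ]
board [0.49665452 0.32267676 0.012     ] [0.46521731 0.12600036 0.012     ] 0.19917305472479221 -0.15850153097748026 origin [0.55005846 0.21328985 0.012     ]
0.07236057853207586 pin [0.54863914 0.21376074 0.12598065] ang 0.0038280023858348164 len 0.14591389684920555 yaw [np.float64(-0.17321968863440879), np.float64(-0.1668319002672343), np.float64(-0.1688052885261585)] -0.15890345833559363 pin2 [0.54929109 0.21439926 0.12638606]
[0.53614341 0.13235682 0.12670413] [0.55923201 0.27643135 0.12614557]
```

Star pin is at (0.550, 0.213), yaw -0.161. Board width measures 0.200 and the flag plus tail about 0.145, so it agrees with the given sizes. The flag starts near 0 rad. Next, a helper that converts targets into tool-frame offsets.

```bash
cat >> h.py <<'E'
from scipy.spatial.transform import Rotation as Ro
YAW=-0.161;O=np.array([.550,.213,0]);RS=Ro.from_euler('z',YAW).as_matrix()
RT=Ro.from_matrix(RS@np.diag([1.,-1,-1]))
def go(sx,sy,z):
    o=get_obs();R=Ro.from_quat(o["tool_rot"]);p=O+RS@np.array([sx,sy,z])
    print("t",round(o["time"],2),"st",(RS.T@(o["position"]-O)).round(4),"F",o["ft_force"].round(1),"->",p.round(3),"off cm",(R.inv().apply(p-o["position"])*100).round(2),"rot",np.degrees((R.inv()*RT).as_rotvec()).round(1))
E
python3 -c "
from h import *
go(0,.048,.20)"
```

```text
t 0.1 st [-0.4473  0.3229  0.2217] F [ 1.  -0.5 -0.2] -> [0.558 0.26  0.2  ] off cm [-22.94  47.23   2.19] rot [ 0.1  0.1 84.3]
```

>>> {"op": "drive_tool", "data": {"plan": [{"offset":[-22.9,47.2,2.2],"delta_rot":[0,0,84.3],"jaw":0},{"offset":[-22.9,47.2,2.2],"delta_rot":[0,0,84.3],"jaw":0},{"offset":[-22.9,47.2,2.2],"delta_rot":[0,0,84.3],"jaw":0},{"offset":[-22.9,47.2,2.2],"delta_rot":[0,0,84.3],"jaw":0},{"offset":[-22.9,47.2,2.2],"delta_rot":[0,0,84.3],"jaw":0},{"offset":[-22.9,47.2,2.2],"delta_rot":[0,0,84.3],"jaw":0},{"offset":[-22.9,47.2,2.2],"delta_rot":[0,0,84.3],"jaw":0},{"offset":[-22.9,47.2,2.2],"delta_rot":[0,0,84.3],"jaw":0}], "squeeze": 5}}

```text
time: 0.77
position: [0.4137, 0.3848, 0.2082]
tool_rot: [0.988, 0.152, -0.0, 0.0]
ft_force: [0.5, 1.0, 0.3]
grip_width: 0.042
```

```bash
python3 -c "
from h import *
go(0,.048,.20)"
```

```text
t 0.77 st [-0.1621  0.1478  0.2082] F [0.5 1.  0.3] -> [0.558 0.26  0.2  ] off cm [10.   16.2   0.81] rot [ 0.   0.  26.7]
```

>>> {"op": "drive_tool", "data": {"plan": [{"offset":[10,16,0.5],"delta_rot":[0,0,26.7],"jaw":0},{"offset":[10,16,0.5],"delta_rot":[0,0,26.7],"jaw":0},{"offset":[10,16,0.5],"delta_rot":[0,0,26.7],"jaw":0},{"offset":[10,16,0.5],"delta_rot":[0,0,26.7],"jaw":0},{"offset":[10,16,0.5],"delta_rot":[0,0,26.7],"jaw":0},{"offset":[10,16,0.5],"delta_rot":[0,0,26.7],"jaw":0},{"offset":[10,16,0.5],"delta_rot":[0,0,26.7],"jaw":0},{"offset":[10,16,0.5],"delta_rot":[0,0,26.7],"jaw":0}]}}

```text
time: 1.43
position: [0.5558, 0.265, 0.203]
tool_rot: [0.997, -0.077, -0.001, 0.0]
ft_force: [-0.3, -0.8, -0.4]
grip_width: 0.0013
```

```bash
python3 -c "
from h import *
go(0,.048,.13)
im=camera('side');cv2.imwrite('pics/s1.png',cv2.resize(im[150:330,100:300,::-1],None,fx=3,fy=3))"
```

```text
t 1.43 st [-0.0027  0.0522  0.203 ] F [-0.3 -0.8 -0.4] -> [0.558 0.26  0.13 ] off cm [0.28 0.42 7.3 ] rot [0.  0.1 0.3]
```

View pics/s1.png

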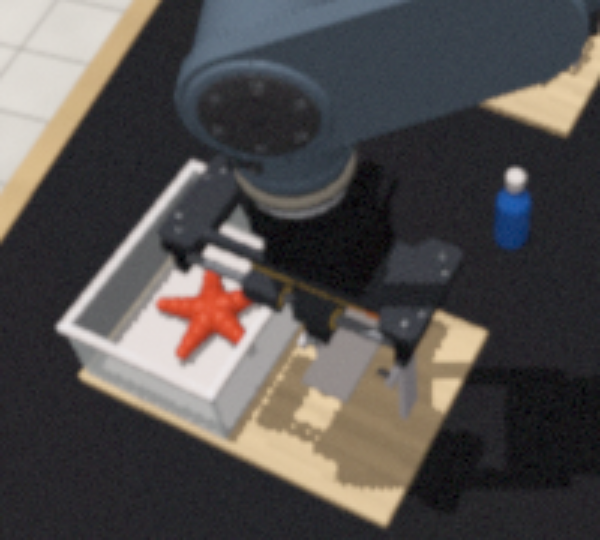

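The shut fingers hover over the white tail (crop about (330,330)). Lowering to just above it.

>>> {"op": "drive_tool", "data": {"plan": [{"offset":[0.3,0.4,2],"delta_rot":[0,0,0],"jaw":0},{"offset":[0.3,0.4,4],"delta_rot":[0,0,0],"jaw":0},{"offset":[0.3,0.4,6],"delta_rot":[0,0,0],"jaw":0},{"offset":[0.3,0.4,7],"delta_rot":[0,0,0],"jaw":0},{"offset":[0.3,0.4,7.2],"delta_rot":[0,0,0],"jaw":0},{"offset":[0.3,0.4,7.2],"delta_rot":[0,0,0],"jaw":0},{"offset":[0.3,0.4,7.2],"delta_rot":[0,0,0],"jaw":0},{"offset":[0.3,0.4,7.2],"delta_rot":[0,0,0],"jaw":0}]}}

```text
time: 2.15
position: [0.56, 0.261, 0.1329]
tool_rot: [0.997, -0.077, 0.001, -0.0]
ft_force: [-0.4, 0.0, 0.5]
grip_width: 0.0005
```

```bash
python3 -c "
from h import *
go(0,.048,.088)"
```

```text
t 2.15 st [0.0022 0.049  0.1329] F [-0.4  0.   0.5] -> [0.558 0.26  0.088] off cm [-0.23  0.1   4.49] rot [-0.1 -0.1  0.4]
```

>>> {"op": "drive_tool", "data": {"plan": [{"offset":[-0.2,0.1,0.6],"delta_rot":[0,0,0],"jaw":0},{"offset":[-0.2,0.1,1.2],"delta_rot":[0,0,0],"jaw":0},{"offset":[-0.2,0.1,1.8],"delta_rot":[0,0,0],"jaw":0},{"offset":[-0.2,0.1,2.4],"delta_rot":[0,0,0],"jaw":0},{"offset":[-0.2,0.1,3.0],"delta_rot":[0,0,0],"jaw":0},{"offset":[-0.2,0.1,3.6],"delta_rot":[0,0,0],"jaw":0},{"offset":[-0.2,0.1,4.2],"delta_rot":[0,0,0],"jaw":0},{"offset":[-0.2,0.1,4.5],"delta_rot":[0,0,0],"jaw":0}]}}

```text
time: 2.82
position: [0.5566, 0.2596, 0.0853]
tool_rot: [0.997, -0.077, -0.001, 0.0]
ft_force: [0.9, 0.6, 1.2]
grip_width: 0.0005
```

```bash
python3 -c "
from h import *
go(0,.048,.088)
im=camera('side');cv2.imwrite('pics/s2.png',cv2.resize(im[150:330,100:300,::-1],None,fx=3,fy=3))
im=camera('top');cv2.imwrite('pics/t2.png',cv2.resize(im[90:230,130:290,::-1],None,fx=4,fy=4))"
```

```text
t 2.82 st [-0.0009  0.0471  0.0853] F [0.9 0.6 1.2] -> [0.558 0.26  0.088] off cm [ 0.09 -0.09 -0.27] rot [0.  0.1 0.3]
```

View pics/s2.png

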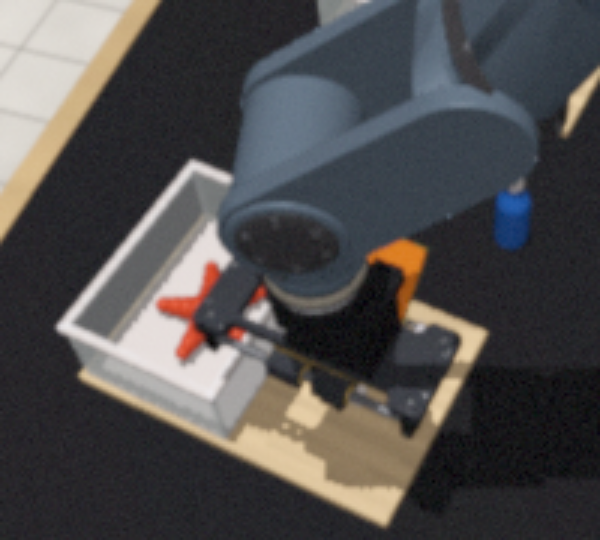

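View pics/t2.png

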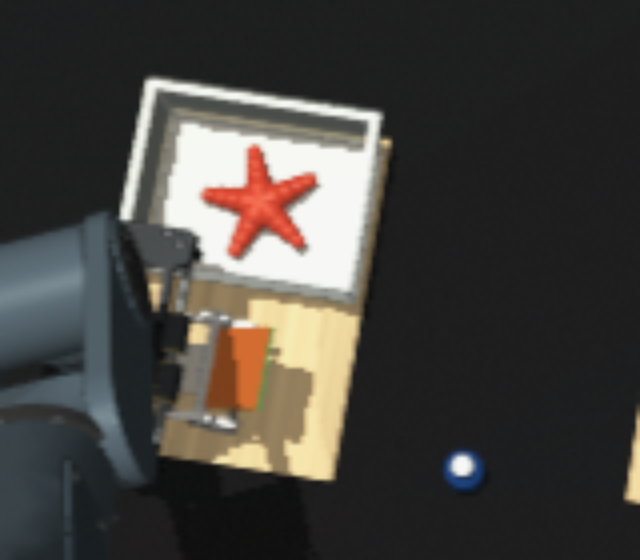

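Flag is up at roughly 45–50° (green edge visible at top crop (265,370)). Retreat upward, then cross over to the -y side of the flag.

>>> {"op": "drive_tool", "data": {"plan": [{"offset":[0.1,0,-3.5],"delta_rot":[0,0,0],"jaw":0},{"offset":[0.1,0,-7],"delta_rot":[0,0,0],"jaw":0},{"offset":[0.1,0,-10.5],"delta_rot":[0,0,0],"jaw":0},{"offset":[0.1,0,-14],"delta_rot":[0,0,0],"jaw":0},{"offset":[0.1,3.5,-14.5],"delta_rot":[0,0,0],"jaw":0},{"offset":[0.1,7,-14.5],"delta_rot":[0,0,0],"jaw":0},{"offset":[0.1,10.5,-14.5],"delta_rot":[0,0,0],"jaw":0},{"offset":[0.1,14,-14.5],"delta_rot":[0,0,0],"jaw":0}]}}

```text
time: 3.58
position: [0.536, 0.1202, 0.2322]
tool_rot: [0.997, -0.077, 0.001, 0.0]
ft_force: [1.3, -0.4, -0.4]
grip_width: 0.0005
```

```bash
python3 -c "
from h import *
go(0,-.092,.155)
im=camera('side');cv2.imwrite('pics/s3.png',cv2.resize(im[150:330,100:300,::-1],None,fx=3,fy=3))"
```

```text
t 3.58 st [ 0.001  -0.0938  0.2322] F [ 1.3 -0.4 -0.4] -> [0.535 0.122 0.155] off cm [-0.11 -0.18  7.72] rot [-0.  -0.1  0.4]
```

View pics/s3.png

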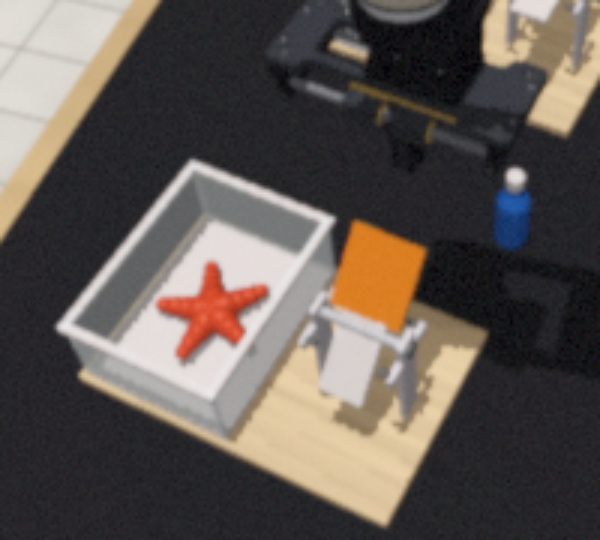

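The flag stays up at about 45°, with the fingers clear on its -y side. Descend there.

>>> {"op": "drive_tool", "data": {"plan": [{"offset":[-0.1,0,2],"delta_rot":[0,0,0],"jaw":0},{"offset":[-0.1,0,4],"delta_rot":[0,0,0],"jaw":0},{"offset":[-0.1,0,6],"delta_rot":[0,0,0],"jaw":0},{"offset":[-0.1,0,7.5],"delta_rot":[0,0,0],"jaw":0},{"offset":[-0.1,0,8],"delta_rot":[0,0,0],"jaw":0},{"offset":[-0.1,0,8],"delta_rot":[0,0,0],"jaw":0},{"offset":[-0.1,0,8],"delta_rot":[0,0,0],"jaw":0},{"offset":[-0.1,0,8],"delta_rot":[0,0,0],"jaw":0}]}}

```text
time: 4.3
position: [0.5364, 0.1216, 0.1526]
tool_rot: [0.997, -0.077, 0.001, -0.0]
ft_force: [0.6, 0.4, 0.1]
grip_width: 0.0004
```

```bash
python3 -c "
from h import *
go(0,-.02,.155)
im=camera('top');cv2.imwrite('pics/t4.png',cv2.resize(im[90:230,130:290,::-1],None,fx=4,fy=4))
im=camera('side');cv2.imwrite('pics/s4.png',cv2.resize(im[150:330,100:300,::-1],None,fx=3,fy=3))"
```

```text
t 4.3 st [ 0.0012 -0.0924  0.1526] F [0.6 0.4 0.1] -> [0.547 0.193 0.155] off cm [-0.08 -7.24 -0.24] rot [-0.  -0.1  0.4]
```

View pics/s4.png

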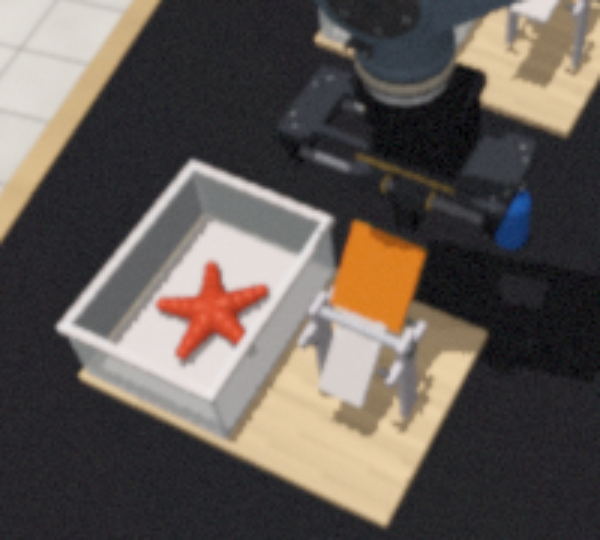

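>>> {"op": "drive_tool", "data": {"plan": [{"offset":[-0.1,-1.2,0],"delta_rot":[0,0,0],"jaw":0},{"offset":[-0.1,-2.4,0],"delta_rot":[0,0,0],"jaw":0},{"offset":[-0.1,-3.6,0],"delta_rot":[0,0,0],"jaw":0},{"offset":[-0.1,-4.8,0],"delta_rot":[0,0,0],"jaw":0},{"offset":[-0.1,-6,0],"delta_rot":[0,0,0],"jaw":0},{"offset":[-0.1,-7.2,0],"delta_rot":[0,0,0],"jaw":0},{"offset":[-0.1,-8.4,0],"delta_rot":[0,0,0],"jaw":0},{"offset":[-0.1,-9.2,0],"delta_rot":[0,0,0],"jaw":0}]}}

```text
time: 5.07
position: [0.5487, 0.2142, 0.1513]
tool_rot: [0.997, -0.077, -0.0, 0.0]
ft_force: [0.2, -1.7, -0.6]
grip_width: 0.0002
```

```bash
python3 -c "
from h import *
go(0,.05,.155)
im=camera('side');cv2.imwrite('pics/s5.png',cv2.resize(im[150:330,100:300,::-1],None,fx=3,fy=3))"
```

```text
t 5.07 st [-0.0015  0.0009  0.1513] F [ 0.2 -1.7 -0.6] -> [0.558 0.262 0.155] off cm [ 0.19 -4.91 -0.37] rot [0.  0.  0.4]
```

View pics/s5.png

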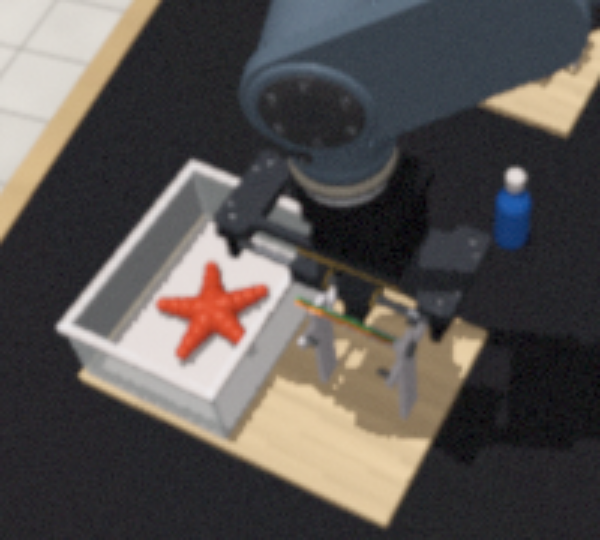

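Flag is past upright (green face visible on the edge, crop (345,318)). Push on over and down.

>>> {"op": "drive_tool", "data": {"plan": [{"offset":[0.1,-1.2,0],"delta_rot":[0,0,0],"jaw":0},{"offset":[0.1,-2.4,0],"delta_rot":[0,0,0],"jaw":0},{"offset":[0.1,-3.5,0],"delta_rot":[0,0,0],"jaw":0},{"offset":[0.1,-4.4,0.3],"delta_rot":[0,0,0],"jaw":0},{"offset":[0.1,-4.6,0.8],"delta_rot":[0,0,0],"jaw":0},{"offset":[0.1,-4.6,1.2],"delta_rot":[0,0,0],"jaw":0},{"offset":[0.1,-4.6,1.6],"delta_rot":[0,0,0],"jaw":0},{"offset":[0.1,-4.6,1.8],"delta_rot":[0,0,0],"jaw":0}]}}

```text
time: 5.78
position: [0.5563, 0.2574, 0.1326]
tool_rot: [0.997, -0.078, -0.001, 0.0]
ft_force: [0.0, 0.9, 1.7]
grip_width: 0.0001
```

```bash
python3 -c "
from h import *
go(0,.048,.126)"
```

```text
t 5.78 st [-0.0009  0.0448  0.1326] F [0.  0.9 1.7] -> [0.558 0.26  0.126] off cm [ 0.1  -0.32  0.66] rot [0.  0.1 0.3]
```

>>> {"op": "drive_tool", "data": {"plan": [{"offset":[0.1,-0.3,0.1],"delta_rot":[0,0,0],"jaw":0},{"offset":[0.1,-0.3,0.2],"delta_rot":[0,0,0],"jaw":0},{"offset":[0.1,-0.3,0.3],"delta_rot":[0,0,0],"jaw":0},{"offset":[0.1,-0.3,0.4],"delta_rot":[0,0,0],"jaw":0},{"offset":[0.1,-0.3,0.5],"delta_rot":[0,0,0],"jaw":0},{"offset":[0.1,-0.3,0.6],"delta_rot":[0,0,0],"jaw":0},{"offset":[0.1,-0.3,0.7],"delta_rot":[0,0,0],"jaw":0},{"offset":[0.1,-0.3,0.7],"delta_rot":[0,0,0],"jaw":0}]}}

```text
time: 6.45
position: [0.5582, 0.2605, 0.1264]
tool_rot: [0.997, -0.077, -0.0, 0.0]
ft_force: [0.1, -0.1, 0.5]
grip_width: 0.0002
```

```bash
python3 -c "
from h import *
go(0,.048,.126)"
```

```text
t 6.45 st [0.0005 0.0482 0.1264] F [ 0.1 -0.1  0.5] -> [0.558 0.26  0.126] off cm [-0.05  0.02  0.04] rot [0.  0.  0.3]
```

>>> {"op": "drive_tool", "data": {"plan": [{"offset":[0,0,0.1],"delta_rot":[0,0,0],"jaw":0},{"offset":[0,0,0.15],"delta_rot":[0,0,0],"jaw":0},{"offset":[0,0,0.15],"delta_rot":[0,0,0],"jaw":0},{"offset":[0,0,-1.5],"delta_rot":[0,0,0],"jaw":0},{"offset":[0,0,-4.5],"delta_rot":[0,0,0],"jaw":0},{"offset":[0,0,-8],"delta_rot":[0,0,0],"jaw":0},{"offset":[0,0,-12],"delta_rot":[0,0,0],"jaw":0},{"offset":[0,0,-15],"delta_rot":[0,0,0],"jaw":0}]}}

```text
time: 7.12
position: [0.5587, 0.2607, 0.2795]
tool_rot: [0.997, -0.077, 0.001, -0.0]
ft_force: [0.8, -0.7, 0.7]
grip_width: 0.0005
```

>>> {"op": "drive_tool", "data": {"plan": [{"offset":[-3,2.5,0],"delta_rot":[0,0,0],"jaw":0},{"offset":[-5,5,0],"delta_rot":[0,0,0],"jaw":0},{"offset":[-7,8,0],"delta_rot":[0,0,0],"jaw":0},{"offset":[-8,11,0],"delta_rot":[0,0,0],"jaw":0},{"offset":[-8,14,0],"delta_rot":[0,0,0],"jaw":0},{"offset":[-8,17,0],"delta_rot":[0,0,0],"jaw":0},{"offset":[-8,20,0],"delta_rot":[0,0,0],"jaw":0},{"offset":[-8,20,0],"delta_rot":[0,0,0],"jaw":0}]}}

```text
time: 7.78
position: [0.4474, 0.0715, 0.2767]
tool_rot: [0.997, -0.079, -0.0, 0.001]
ft_force: [-0.3, 0.8, -0.6]
grip_width: 0.0011
```

```bash
python3 -c "
from h import *
print(get_obs()['ft_force'],get_obs()['time'])
im=camera('top');cv2.imwrite('pics/t6.png',im[:,:,::-1])
s=camera('side');cv2.imwrite('pics/s6.png',s[:,:,::-1])
a=cv2.resize(s[180:320,120:290,::-1],(680,560));cv2.imwrite('pics/s6z.png',a)
"
```

```text
[-0.2891152   0.77437671 -0.56712037] 7.7833
```

View pics/t6.png

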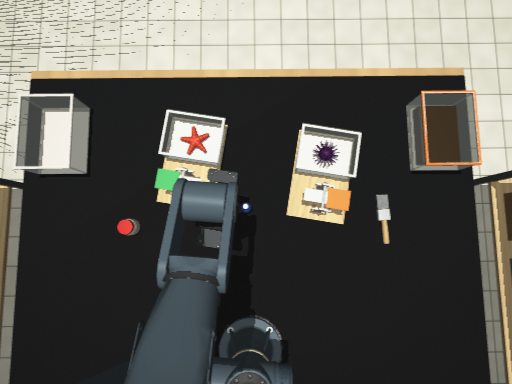

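View pics/s6z.png

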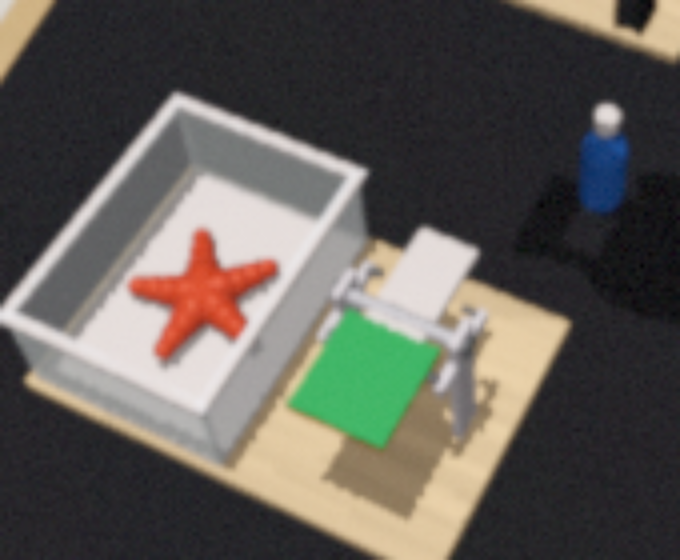

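The flag lies green side up (side crop, free edge from (289,404) to (385,446)), and the bottle, jar, brush and urchin flag look unmoved. Now a check of the angle.

```bash
python3 -c "
from h import *
px=np.array([(337.5)/4-.5+120,(425.5)/4-.5+180])
o,d=ray('side',px);n=RS[:,0];p=o+d*((O-o)@n)/(d@n);q=RS.T@(p-O);print('edge mid, station',q, 'above level (deg)',np.degrees(np.arctan2(q[2]-.123,q[1])),'r',np.hypot(q[1],q[2]-.12))
t0=cv2.imread('pics/top0.png').astype(int);t1=cv2.imread('pics/t6.png').astype(int)
for n,(x0,y0,x1,y1) in dict(urchin=(282,115,370,230),brush=(372,190,395,250),jar=(112,215,145,240),bottle=(238,200,254,215)).items(): print(n,abs(t0-t1)[y0:y1,x0:x1].mean().round(2),abs(t0-t1)[y0:y1,x0:x1].max())
"
```

```text
edge mid, station [-4.53762995e-17  8.08841805e-02  1.25960923e-01] above level (deg) 2.0964874352155203 r 0.0811035341872092
urchin 0.42 3
brush 0.52 3
jar 0.53 3
bottle 5.82 64
```

```bash
python3 -c "
from h import *
for f in('side0','s6','top0','t6'):
    im=cv2.imread('pics/'+f+'.png');h=cv2.cvtColor(im,cv2.COLOR_BGR2HSV);m=cv2.inRange(h,(105,150,60),(125,255,255))
    x0,y0,x1,y1=(258,195,282,240) if f[0]=='s' else (236,198,256,218)
    ys,xs=np.nonzero(m[y0:y1,x0:x1]);print(f,len(xs),xs.mean()+x0,ys.mean()+y0)
hand_in()
"
```

```text
side0 207 270.22222222222223 222.7584541062802
s6 206 270.2378640776699 222.7135922330097
top0 46 245.95652173913044 207.97826086956522
t6 44 245.95454545454547 208.02272727272728
the job is handed in; nothing more can be done
```

The sea star's flag is now flipped over and lies green side up. I've handed the job in; it reports no verdict.

I pressed the white tail down with the shut fingertips until the flag stood at about 45°. From the other side I pushed it past upright and down to nearly flat, then drew the arm clear. Force readings at the end of each move stayed under 2 N, and the last clock reading before handing in was about 7.8 s of the 45 s allowed.

Last checks:
- **Flag angle:** the side picture puts the free edge about 2° above level, within the 10° allowed. The measured pin-to-edge length was 81 mm, against the 82 mm given.
- **Urchin flag, brush and jar:** their areas in the top picture match the start to within noise.
- **Bottle:** the top picture did show a change around it. Its position is the same in both views to within 0.1 pixel, so I take the change to be the arm's shadow.
- **Robot:** it was clear of everything, with the wrist force at noise level.

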